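# Tighten the orange barb elbow to its line

### The job

Two barbed hose elbows have been started by hand in the ports of two clamped black manifold blocks. Screw the orange elbow further in, clockwise seen from above and growing stiffer as it seats, until its barb points straight along the white line on its own block, then let go; do not over-tighten it well past the line, and leave the blue elbow as it is.

Things in the scene. Friction and masses are not known exactly. Their poses are not given: they have to be found in the camera images.
- orange_block: the black manifold block with the orange elbow: 72 x 72 mm, top 62 mm above the worktop, in a grey clamp (base 104 x 124 mm, jaws below the block's top) fixed to the worktop. Origin: centre of the clamp's underside, below the elbow's turning axis; z up. A white line 5 mm wide runs from the port over the block's top and down one side: it points along this body's -x.
- orange_grip (a point): centre of the orange elbow's body, on its vertical turning axis, 98 mm above the worktop; turns with it: x out along the barb, z up. Body: box 26 mm along the barb, 20 mm across it (flat sides facing +-y), 76 to 116 mm above the worktop, on a hexagon 26 mm across flats that ends at 73 mm. Barb: level, 100 mm above the worktop, 13 mm thick, its tip 46 mm from the axis.
- orange_elbow (a joint): how far the orange elbow is screwed in (rad): grows clockwise seen from above; at 1.6 its barb points along the white line. Starts 0.8 to 1.4 rad short of that: one grasp is enough. Resists with 0.11 N m at 0, rising steadily to 0.2 N m at the line; stays where it is left; hard stop at 2.1. Its height does not change.
- blue_barb (a point): tip of the barb of the blue elbow, 100 mm above the worktop and 46 mm from that elbow's turning axis; x points out along the barb. The blue elbow, its block and its clamp are of the same shapes and sizes as the orange one's; it is to be left alone.

How it is judged:
At the end, for the whole second after the job is handed in: The orange elbow's barb points along the white line of its block to within 12 degrees (joint 1.39 to 1.81 rad), at rest and released (value of joint orange_elbow between 1.39 and 1.81 rad and velocity of joint orange_elbow between -0.05 and 0.05 rad/s); the robot touches nothing.
It fails at once if the orange elbow is over-tightened, more than 20 degrees past the line (value of joint orange_elbow above 1.95 rad).
It fails at once if the blue elbow is turned: its barb tip moves more than 8 mm (10 degrees) (distance of blue_barb from where it was at the start of the episode above 0.008 m).
It also fails if it takes over 32 s, if anything falls off the work surface, if the arm or the gripper's body presses on something with over 40 N, if the wrist force passes 120 N, or if a joint passes its speed limit or range.

### The arm

A 6-joint arm with a two-finger parallel gripper is mounted at the origin on a cart in front of the work surface, level with it; the furniture and walls round the work are solid. World frame = base frame: x ahead of the robot, y to its left, z up, the work surface at z = 0. Lengths are in m, angles in rad, forces in N, time in s.
With the tool pointing down it reaches from about 0.275 to 0.725 m from the base axis. Payload 5.6 kg.
Tool frame: the origin (TCP) lies midway between the tips of the shut fingers; the grasp point (between the pads) lies 19 mm behind it; z points along the fingers, y is the direction in which the jaws open and shut (so a half turn about z gives the same grasp; the last joint's range is limited). The gripper opens to 85 mm and grips with 20 to 120 N. Pads are 22 mm wide; open, the fingers measure 114 mm over their backs; the gripper's body (76 mm by 85 mm) begins 54 mm behind the grasp point. The pads swing forward as they close: fully open they stand 13 mm farther back than shut.
Start: joints at [-0.892, 0.255, 0.108, 0, -1.424, -0.285], TCP at [0.211, -0.508, 0.201] pointing down, gripper open.
Joint ranges: [-2.95, 2.95], [-1.21, 1.97], [-1.09, 1.5], [-2.87, 1.71], [-2.94, -0.07], [-3.05, 3.05]. Speed limits (rad/s): [2.57, 2.57, 3.14, 3.14, 3.14, 3.14].

### API

Orientations are given as a rotation vector (axis times angle).
In Python, from station import robot gives the robot as it stands.
- The arm moves only by the shell command python3 -m crank 'ROWS'. ROWS is JSON, a list of rows, each an object of numbers: "tx", "ty", "tz": the shift along the tool's x, y, z in m; "spin": the turn about the tool's z in degrees; "hand": the opening, from -1 (shut) to 1 (fully open). In form: [{"tx": .., "ty": .., "tz": .., "spin": .., "hand": ..}, ...]. A call has 1 to 5 rows; each row is the pose to reach, as a shift and turn from the pose measured when the call began, along the tool's axes at that moment; what a row does not reach only later rows make up. A row lasts 1/12 s, in which the tool goes at most 41.7 mm and 7.16 degrees, less where a joint would pass 70% of its speed; a pose out of reach is approached as far as the arm can. A call with a gripper value outside its range is refused whole. The fingers move at their own pace and stop on an object; the grip force is fixed at half the most. Time passes only in rows, so rows that repeat a pose let the fingers close. It gives the time, the measured TCP pose, the force and the opening at its end, in the units of the state.
- robot.state(): the state, without advancing time (a new reading comes with each control period).
- robot.grab_frame(name): name is "side" or "top" or "wrist"; returns (picture, depth): 480x640x3 uint8, red, green, blue; 480x640 float32, m along the optical axis (not along the pixel's ray), 0 where there is no reading.
- robot.calibration(name): a dict with "intrinsics" (3x3 intrinsics, pixels), "k1" (the pictures are not rectified: a ray, as slopes to the right and down, at radius r is drawn at 1 + k1 r^2 times it, then the intrinsics apply), "extrinsics" (4x4, takes a point from camera to world coordinates). Camera axes: x right, y down, z forward; pixel columns grow to the right and rows downward; lengths in m; the calibration is good to about 2 mm. A picture is of the moment at which its call begins: read the wrist's pose just before it. calibration takes no time and is no camera call; for the wrist camera it gives the pose at the moment of the call.
- robot.sign_off(): hands the job in, once; it reports no verdict.
The state is a dict: "clock": time; "joints": joint angles; "joint_vel": joint speeds; "joint_efforts": joint torques, N m; "ee_pos": TCP position; "orientation": TCP orientation; "contact_force": force on the tool from outside, world axes, zero at the start; "moment": the same for the moment, N m; "opening": finger opening in m.
Only numpy, scipy, OpenCV 4.12 (cv2) and the standard library are available. Lean on these libraries where they do the work, as an engineer would, in place of code of your own. Each camera call takes 0.05 s, during which the arm holds its last target.

## Working session

There is one attempt and no reset: what is moved stays moved. The work goes in short steps, Python scripts to look and compute and a shell command to move; the robot and the scene stay as the last step left them, time stands still between calls to the robot, and variables do not carry over. Pictures are saved under pics/ and viewed, and the job is handed in when it is done.

```bash
ls; mkdir -p pics; python3 - <<'E'
from station import robot
import cv2
print(robot.state())
for n in ("top","side"):
    c=robot.calibration(n);print(n,c)
    p,d=robot.grab_frame(n)
    cv2.imwrite(f"pics/{n}0.png",cv2.cvtColor(p,cv2.COLOR_RGB2BGR))
    import numpy as np; np.savez(f"{n}0.npz",p=p,d=d)
E
```

```text
pics
{'clock': 0.0, 'joints': array([-8.92386267e-01,  2.55732605e-01,  1.06976742e-01, -4.62911362e-04,
       -1.42389822e+00, -2.84594443e-01]), 'joint_vel': array([ 8.99322540e-05,  5.36345037e-04, -5.43557815e-04,  1.19750590e-03,
        7.04201178e-04, -2.39448856e-04]), 'joint_efforts': array([ 2.61786099e-04, -3.86625695e+01,  2.37933934e+01,  5.36473945e+00,
       -6.15140321e-03, -1.30695369e-05]), 'ee_pos': array([ 0.21086813, -0.50735879,  0.19969425]), 'orientation': array([ 6.14420171e-01, -3.08045905e+00, -2.91900937e-03]), 'contact_force': array([ 0.34004409, -0.37888571, -0.08581527]), 'moment': array([ 0.03804043, -0.02355261,  0.03443755]), 'opening': 0.08507768159883335}
top {'intrinsics': array([[567.71016464,   0.        , 315.48421276],
       [  0.        , 567.71016464, 239.66866756],
       [  0.        ,   0.        ,   1.        ]]), 'k1': -0.05642478856465089, 'extrinsics': array([[ 5.75235211e-03, -9.82821220e-01,  1.84470488e-01,
         3.42306316e-01],
       [-9.99983395e-01, -5.58986879e-03,  1.40084699e-03,
        -2.86036439e-03],
       [-3.45616322e-04, -1.84475483e-01, -9.82837055e-01,
         9.63789132e-01],
       [ 0.00000000e+00,  0.00000000e+00,  0.00000000e+00,
         1.00000000e+00]])}
side {'intrinsics': array([[483.38808144,   0.        , 329.01710582],
       [  0.        , 483.38808144, 236.28957412],
       [  0.        ,   0.        ,   1.        ]]), 'k1': 0.003906562744702913, 'extrinsics': array([[ 0.99766156,  0.04784866, -0.04880491,  0.53837768],
       [ 0.06732632, -0.56501307,  0.82233047, -0.68298885],
       [ 0.011772  , -0.82369335, -0.5669133 ,  0.5779676 ],
       [ 0.        ,  0.        ,  0.        ,  1.        ]])}
```

View pics/top0.png

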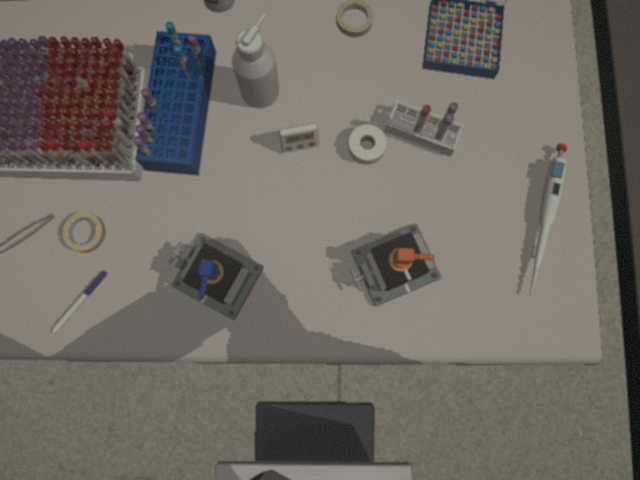

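View pics/side0.png

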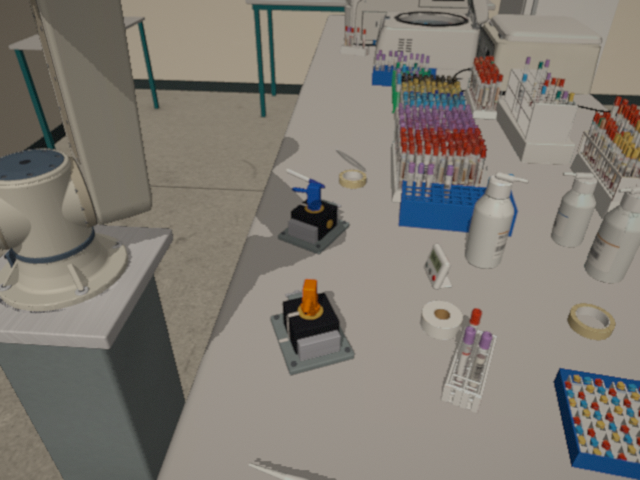

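The orange elbow is at about (402,258) in the top view, with its barb to the right (tip ~433,258). The white line runs down from the port at about (407,283). The blue elbow is at about (207,270).

```bash
cat > h.py <<'E'
import numpy as np, cv2
def rays(uv,c):
    K=c["intrinsics"];uv=np.asarray(uv,float).reshape(-1,1,2)
    n=cv2.undistortPoints(uv,K,np.array([c["k1"],0,0,0.]),None,None,None).reshape(-1,2)
    return np.c_[n,np.ones(len(n))]
def onplane(uv,c,z):
    E=c["extrinsics"];r=rays(uv,c)@E[:3,:3].T
    return E[:3,3]+r*((z-E[2,3])/r[:,2])[:,None]
def bydepth(uv,d,c):
    E=c["extrinsics"];uv=np.asarray(uv)
    return (rays(uv,c)*d[uv[:,1],uv[:,0]][:,None])@E[:3,:3].T+E[:3,3]
def mask(p,k):
    h=cv2.cvtColor(p,cv2.COLOR_RGB2HSV)
    if k=="orange": return cv2.inRange(h,(3,170,90),(14,255,255))
    if k=="blue": return cv2.inRange(h,(108,150,50),(130,255,255))
    if k=="white": return cv2.inRange(h,(0,0,110),(180,70,255))
def uvs(m): 
    y,x=np.nonzero(m);return np.c_[x,y]
E
python3 - <<'E'
import numpy as np,cv2
from h import *
from station import robot
f=np.load("top0.npz");p,d=f["p"],f["d"];c=robot.calibration("top")
m=mask(p,"orange");m[:230]=0;m[290:]=0;m[:,:370]=0;m[:,450:]=0
u=uvs(m);P=bydepth(u,d,c);print(len(u),np.percentile(P[:,2],[1,10,50,90,99]))
b=P[P[:,2]>.111];print("top",len(b),b.mean(0),b.min(0),b.max(0), cv2.minAreaRect((b[:,:2]*1000).astype(np.float32)))
q=P[(P[:,2]>.09)&(P[:,2]<.109)];print(q.min(0),q.max(0))
cen=b[:,:2].mean(0);r=np.linalg.norm(q[:,:2]-cen,axis=1);s=q[r>.02]
v=cv2.fitLine((s[:,:2]).astype(np.float32),cv2.DIST_L2,0,.001,.001).ravel();print("barb",v,np.degrees(np.arctan2(v[1],v[0])),s.mean(0),len(s), np.degrees(np.arctan2(*(s[:,:2].mean(0)-cen)[::-1])))
cv2.imwrite("pics/topz.png",cv2.resize(cv2.cvtColor(p[205:325,330:470],cv2.COLOR_RGB2BGR),None,fx=5,fy=5,interpolation=cv2.INTER_NEAREST))
E
```

```text
Traceback (most recent call last):
  File "h.py", line 11, in bydepth
    return (rays(uv,c)*d[uv[:,1],uv[:,0]][:,None])@E[:3,:3].T+E[:3,3]
            ~~~~^^^^^^
  File "h.py", line 4, in rays
    n=cv2.undistortPoints(uv,K,np.array([c["k1"],0,0,0.]),None,None,None).reshape(-1,2)
      ~~~~~~~~~~~~~~~~~~~^^^^^^^^^^^^^^^^^^^^^^^^^^^^^^^^^^^^^^^^^^^^^^^^
cv2.error: OpenCV(4.12.0) /io/opencv/modules/calib3d/src/undistort.dispatch.cpp:347: error: (-215:Assertion failed) CV_IS_MAT(_src) && CV_IS_MAT(_dst) && (_src->rows == 1 || _src->cols == 1) && (_dst->rows == 1 || _dst->cols == 1) && _src->cols + _src->rows - 1 == _dst->rows + _dst->cols - 1 && (CV_MAT_TYPE(_src->type) == CV_32FC2 || CV_MAT_TYPE(_src->type) == CV_64FC2) && (CV_MAT_TYPE(_dst->type) == CV_32FC2 || CV_MAT_TYPE(_dst->type) == CV_64FC2) in function 'cvUndistortPointsInternal'
```

```bash
sed -i 's/(3,170,90),(14,255,255)/(3,165,90),(15,255,255)/' h.py; python3 - <<'E'
import numpy as np,cv2
f=np.load("top0.npz");p=f["p"]
h=cv2.cvtColor(p,cv2.COLOR_RGB2HSV)
for x in (398,404,412,420,430): print(p[257,x],h[257,x],f["d"][257,x])
for y in range(262,300,3): print(y,p[y,400:414].mean(1).astype(int))
cv2.imwrite("pics/topz.png",cv2.resize(cv2.cvtColor(p[205:325,330:470],cv2.COLOR_RGB2BGR),None,fx=5,fy=5,interpolation=cv2.INTER_NEAREST))
E
```

```text
[136  82  53] [ 10 156 136] 0.85754657
[152  90  55] [ 11 163 152] 0.8569545
[149  92  54] [ 12 163 149] 0.8575595
[148  89  58] [ 10 155 148] 0.8696519
[146  87  54] [ 11 161 146] 0.8694039
262 [59 58 62 57 65 58 61 58 66 64 70 78 64 45]
265 [ 98  97  94  93  92  95  92  96 100 103  98  72  53  42]
268 [ 95  94 103 104 107 114 113 103  85  62  50  43  47  40]
271 [ 78  78  79  87 116 136 147 125  84  49  42  47  45  40]
274 [ 43  47  43  44  60 102 137 147 138 108  67  45  39  49]
277 [ 46  44  41  46  44  55  82 122 143 146 124  82  54  44]
280 [50 42 46 41 41 42 50 54 82 90 83 74 77 83]
283 [ 38  47  51  59  71  91 104 100  93  99  98  92  97  91]
286 [ 92  93  94 102 118 132 148 140 123  97  98  92  94  93]
289 [ 99  95  92  95  98 107 133 146 146 133 111  97  97  92]
292 [100  96  98  98  93  89  96 109 127 126 128 130 133 132]
295 [ 95 104 107 124 128 132 135 132 138 133 137 132 137 139]
298 [135 136 136 136 131 132 134 134 136 133 133 134 132 137]
```

```bash
sleep 1
```

```text
(no output)
```

View pics/topz.png

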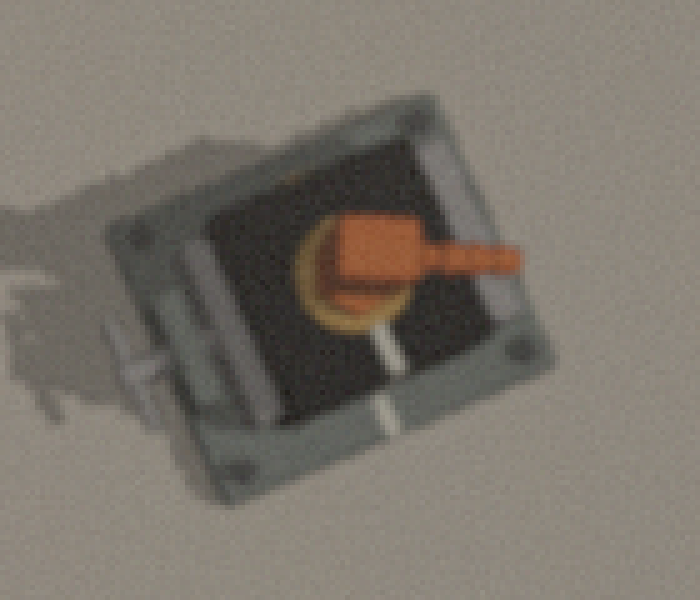

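Zoomed view: body top centre is near full-image (405,254), the barb points right with its tip at about (433,257), and the white line on the block top runs from (405,270) to (410,278).

```bash
sed -i 's/(3,165,90),(15,255,255)/(5,130,60),(15,255,255)/' h.py; python3 - <<'E'
import numpy as np,cv2
from h import *
from station import robot
deg=lambda v:np.degrees(np.arctan2(v[1],v[0]))
f=np.load("top0.npz");p,d=f["p"],f["d"];c=robot.calibration("top")
m=mask(p,"orange");m[:230]=0;m[290:]=0;m[:,:370]=0;m[:,450:]=0
u=uvs(m);P=bydepth(u,d,c)
b=P[(P[:,2]>.111)];print("n",len(u),len(b),b.mean(0),cv2.minAreaRect((b[:,:2]*1000).astype(np.float32)))
q=P[(P[:,2]>.095)&(P[:,2]<.11)]
cen=b[:,:2].mean(0);r=np.linalg.norm(q[:,:2]-cen,axis=1);s=q[r>.018];print(s.min(0),s.max(0),"tip r",r.max())
v=cv2.fitLine((s[:,:2]).astype(np.float32),cv2.DIST_L2,0,.001,.001).ravel()
print("barb",deg(v[:2]),s.mean(0),deg(s[:,:2].mean(0)-cen))
w=np.array([(405.7,271),(407,274),(408.7,277)]) 
a=[]
for y in range(271,279):
    row=p[y,400:416].mean(1)-55; row[row<20]=0
    a.append((400+(row*np.arange(16)).sum()/row.sum(),y))
W=onplane(a,c,.062);v=cv2.fitLine(W[:,:2].astype(np.float32),cv2.DIST_L2,0,.001,.001).ravel()
print(np.array(a).round(1).tolist(),W.round(4).tolist(),"line",deg(v[:2]),[deg(x[:2]-cen) for x in W[[0,-1]]])
# block dark top outline & clamp rect
g=p.mean(2);z=np.zeros(g.shape,bool);z[225:300,350:445]=1
uu=uvs(z);Q=bydepth(uu,d,c);k=(Q[:,2]>.058)&(Q[:,2]<.066);print("block",k.sum(),cv2.minAreaRect((Q[k,:2]*1000).astype(np.float32)))
k=(Q[:,2]>.012)&(Q[:,2]<.1);print("clamp",cv2.minAreaRect((Q[k,:2]*1000).astype(np.float32)))
st=robot.state();print(st["ee_pos"],cv2.Rodrigues(st["orientation"])[0])
E
```

```text
n 391 219 [ 0.47936135 -0.13679211  0.11957129] ((421.04266357421875, -70.82018280029297), (28.534671783447266, 206.05233764648438), 41.317161560058594)
[ 0.47436851 -0.18236675  0.09855541] [ 0.48374896 -0.1547081   0.1072732 ] tip r 0.045574879501057694
barb 88.265366 [ 0.47854841 -0.16773851  0.10401471] -91.50477182742058
[[404.8, 271.0], [406.1, 272.0], [406.6, 273.0], [407.0, 274.0], [407.5, 275.0], [408.0, 276.0], [408.5, 277.0], [408.9, 278.0]] [[0.4613, -0.145, 0.062], [0.4597, -0.1469, 0.062], [0.4581, -0.1477, 0.062], [0.4565, -0.1484, 0.062], [0.4549, -0.1492, 0.062], [0.4533, -0.15, 0.062], [0.4517, -0.1507, 0.062], [0.4501, -0.1513, 0.062]] line 27.731966 [np.float64(-155.67657622555777), np.float64(-153.7147980247773)]
block 1544 ((480.1252136230469, -138.17710876464844), (72.78459930419922, 72.54117584228516), 23.074630737304688)
clamp ((476.5820007324219, -129.61398315429688), (103.1386489868164, 141.5955047607422), 23.281557083129883)
[ 0.21090454 -0.50743362  0.19979298] [[-9.23479079e-01 -3.83648127e-01 -7.10386632e-04]
 [-3.83648779e-01  9.23477797e-01  1.54047231e-03]
 [ 6.50269655e-05  1.69513291e-03 -9.99998561e-01]]
```

Measured values agree with each other: the block is 72.8 x 72.5 mm at 23.1°, so the line heads at -156.9°, and its centre is (0.480, -0.138). The barb heads at -91.7°, so about 65° (1.14 rad) clockwise is left, which is within the stated 0.8–1.4. I'll approach above it while turning the jaws onto the flats.

```bash
cat > go.py <<'E'
import sys,numpy as np,cv2
from station import robot
x,y,z,hd=map(float,sys.argv[1:5])
s=robot.state();R=cv2.Rodrigues(s["orientation"])[0]
d=R.T@(np.array([x,y,z])-s["ee_pos"]);h=np.degrees(np.arctan2(R[1,1],R[0,1]))
print("t",s["clock"],"txyz",d.round(4),"heading",h.round(2),"spin",round(-((hd-h+180)%360-180),2),"open",s["opening"],"F",s["contact_force"].round(1),"M",s["moment"].round(2),"j6",s["joints"][5].round(2))
E
python3 -m crank '[{"tx":-0.034,"ty":0.02,"tz":0,"spin":-6,"hand":1},{"tx":-0.068,"ty":0.041,"tz":0,"spin":-12,"hand":1},{"tx":-0.102,"ty":0.062,"tz":0,"spin":-18,"hand":1},{"tx":-0.136,"ty":0.083,"tz":0,"spin":-24,"hand":1},{"tx":-0.17,"ty":0.1035,"tz":0,"spin":-30,"hand":1}]'; python3 go.py 0.48 -0.138 0.2 178.3
```

```text
clock: 0.52
ee_pos: [0.3285, -0.3448, 0.1996]
orientation: [1.397, -2.814, -0.004]
contact_force: [0.5, -0.8, 0.7]
opening: 0.0853
t 0.5167 txyz [-2.563e-01  4.300e-03 -1.000e-04] heading 142.82 spin -35.48 open 0.08528598120781647 F [ 0.5 -0.8  0.7] M [-0.04 -0.18  0.02] j6 -0.17
```

```bash
python3 -m crank '[{"tx":-0.038,"ty":0.001,"tz":0,"spin":-6,"hand":1},{"tx":-0.076,"ty":0.001,"tz":0,"spin":-12,"hand":1},{"tx":-0.114,"ty":0.002,"tz":0,"spin":-18,"hand":1},{"tx":-0.152,"ty":0.003,"tz":0,"spin":-24,"hand":1},{"tx":-0.19,"ty":0.003,"tz":0,"spin":-30,"hand":1}]' >/dev/null; python3 go.py 0.48 -0.138 0.2 178.3
```

```text
t 0.9333 txyz [-0.0559 -0.0321 -0.0002] heading 173.14 spin -5.16 open 0.08559928895530915 F [ 0.7 -1.2  0.3] M [-0.17 -0.09  0.05] j6 -0.04
```

```bash
python3 -m crank '[{"tx":-0.028,"ty":-0.016,"tz":0,"spin":-5,"hand":1},{"tx":-0.056,"ty":-0.032,"tz":0,"spin":-5,"hand":1},{"tx":-0.056,"ty":-0.032,"tz":0,"spin":-5,"hand":1},{"tx":-0.056,"ty":-0.032,"tz":0,"spin":-5,"hand":1}]' >/dev/null; python3 go.py 0.48 -0.138 0.08 178.3
python3 - <<'E'
from station import robot
import cv2,numpy as np
from h import *
c=robot.calibration("wrist");p,d=robot.grab_frame("wrist")
cv2.imwrite("pics/w1.png",cv2.cvtColor(p,cv2.COLOR_RGB2BGR));np.savez("w1.npz",p=p,d=d,**c)
m=mask(p,"orange");u=uvs(m);P=bydepth(u,d,c);b=P[(P[:,2]>.111)&(P[:,2]<.125)]
print(len(u),len(b));print(b.mean(0),np.percentile(P[:,2],[5,50,95]),cv2.minAreaRect((b[:,:2]*1000).astype(np.float32)))
E
```

```text
t 1.2667 txyz [ 0.0018 -0.0002  0.119 ] heading 178.28 spin -0.02 open 0.08536443310921528 F [ 0.3 -0.5  0.5] M [-0.06  0.08 -0.01] j6 -0.06
2065 1014
[ 0.51036333 -0.14333866  0.11626042] [0.06454379 0.11035938 0.11763646] ((593.2784423828125, -153.3406524658203), (26.62468910217285, 255.27366638183594), 82.09715270996094)
```

View pics/w1.png

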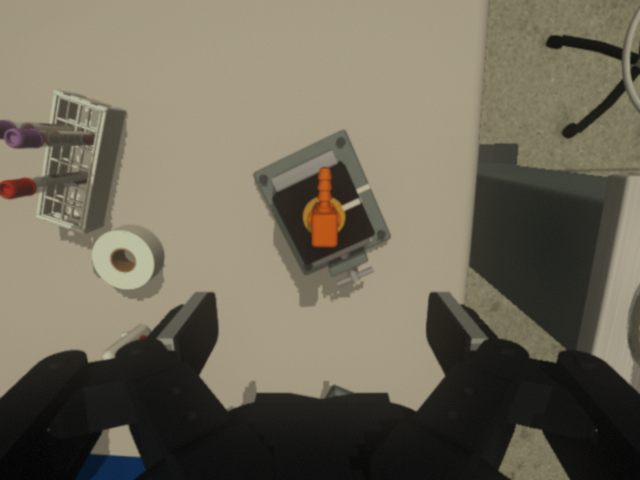

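The wrist view shows the elbow body at (324,230), the barb pointing up with its tip at (325,172), and the white line to the right at (355,203). The jaws straddle the flats.

```bash
python3 - <<'E'
import cv2,numpy as np
from h import *
f=np.load("w1.npz");p,d=f["p"],f["d"]
m=mask(p,"orange");k=np.zeros_like(m);k[150:260,290:360]=1;u=uvs(m*k);P=bydepth(u,d,f);b=P[(P[:,2]>.111)&(P[:,2]<.125)]
print(len(b),b.mean(0),cv2.minAreaRect((b[:,:2]*1000).astype(np.float32)))
q=P[(P[:,2]>.095)&(P[:,2]<.111)];cen=np.array(cv2.minAreaRect((b[:,:2]*1000).astype(np.float32))[0])/1000
r=np.linalg.norm(q[:,:2]-cen,axis=1);s=q[r>.018]
v=cv2.fitLine(s[:,:2].astype(np.float32),2,0,.001,.001).ravel();print("barb",np.degrees(np.arctan2(v[1],v[0])),r.max(),np.degrees(np.arctan2(*(s[:,:2].mean(0)-cen)[::-1])))
z=np.zeros(m.shape,bool);z[120:290,240:400]=1;Q=bydepth(uvs(z),d,f);k=(Q[:,2]>.058)&(Q[:,2]<.066);print("block",k.sum(),cv2.minAreaRect((Q[k,:2]*1000).astype(np.float32)))
E
```

```text
871 [ 0.47744827 -0.13795519  0.11650871] ((477.2140197753906, -137.25137329101562), (25.6578311920166, 19.76622200012207), 87.98046112060547)
barb 87.88439 0.04605735535639645 -91.63932910728694
block 4572 ((477.1654052734375, -136.90208435058594), (72.81006622314453, 72.25144958496094), 23.296588897705078)
```

The wrist view agrees within 3 mm (body 25.7 x 19.8 mm, barb -92°, line -156.7°). Descending to (0.478, -0.1375) with the TCP at 0.080.

```bash
python3 -m crank '[{"tx":0.002,"ty":0.002,"tz":0.03,"spin":0,"hand":1},{"tx":0.002,"ty":0.002,"tz":0.06,"spin":0,"hand":1},{"tx":0.002,"ty":0.002,"tz":0.09,"spin":0,"hand":1},{"tx":0.002,"ty":0.002,"tz":0.11,"spin":0,"hand":1},{"tx":0.002,"ty":0.002,"tz":0.119,"spin":0,"hand":1}]' >/dev/null; python3 go.py 0.478 -0.1375 0.08 178
```

```text
t 1.7333 txyz [-0.0025 -0.0035 -0.0027] heading 178.07 spin 0.07 open 0.08544468983253954 F [ 0.1  0.  -0.4] M [-0.    0.03 -0.02] j6 -0.06
```

```bash
python3 -m crank '[{"tx":-0.0025,"ty":-0.0035,"tz":-0.002,"spin":0,"hand":1},{"tx":-0.0025,"ty":-0.0035,"tz":-0.002,"spin":0,"hand":1},{"tx":-0.0025,"ty":-0.0035,"tz":-0.002,"spin":0,"hand":1}]' >/dev/null; python3 go.py 0.478 -0.1375 0.08 178
```

```text
t 1.9833 txyz [-0.0005  0.0012  0.0009] heading 178.06 spin 0.06 open 0.0856885017832008 F [ 0.2 -0.2  0.6] M [ 0.01 -0.04  0.02] j6 -0.06
```

Now close.

```bash
python3 -m crank '[{"tx":0,"ty":0.001,"tz":0.001,"spin":0,"hand":0.2},{"tx":0,"ty":0.001,"tz":0.001,"spin":0,"hand":-0.3},{"tx":0,"ty":0.001,"tz":0.001,"spin":0,"hand":-1},{"tx":0,"ty":0.001,"tz":0.001,"spin":0,"hand":-1},{"tx":0,"ty":0.001,"tz":0.001,"spin":0,"hand":-1}]' >/dev/null; python3 go.py 0.478 -0.1375 0.08 178
python3 -m crank '[{"tx":0,"ty":0,"tz":0,"spin":0,"hand":-1},{"tx":0,"ty":0,"tz":0,"spin":0,"hand":-1},{"tx":0,"ty":0,"tz":0,"spin":0,"hand":-1},{"tx":0,"ty":0,"tz":0,"spin":0,"hand":-1}]' >/dev/null; python3 go.py 0.478 -0.1375 0.08 178
```

```text
t 2.4 txyz [-0.0004  0.0003  0.0001] heading 178.06 spin 0.06 open 0.02563560654576027 F [ 0.1 -0.3 -0. ] M [ 0.06  0.01 -0.03] j6 -0.06
t 2.7333 txyz [-0.0005  0.0001  0.0004] heading 178.07 spin 0.07 open 0.017718169292583845 F [-2.4  1.   5.1] M [ 0.31  0.92 -0.02] j6 -0.06
```

Gripped: the opening is 18 mm and forces are low. Turning the first half gently.

```bash
python3 -m crank '[{"tx":0,"ty":0,"tz":0,"spin":4,"hand":-1},{"tx":0,"ty":0,"tz":0,"spin":9,"hand":-1},{"tx":0,"ty":0,"tz":0,"spin":14,"hand":-1},{"tx":0,"ty":0,"tz":0,"spin":19,"hand":-1},{"tx":0,"ty":0,"tz":0,"spin":24,"hand":-1}]' >/dev/null; python3 go.py 0.478 -0.1375 0.08 113.3
python3 - <<'E'
from station import robot
import cv2
p,d=robot.grab_frame("wrist");cv2.imwrite("pics/w2.png",cv2.cvtColor(p,cv2.COLOR_RGB2BGR))
E
```

```text
t 3.15 txyz [-0.0003  0.0003  0.0004] heading 153.85 spin 40.55 open 0.018051894658950636 F [-1.6  1.2  2.8] M [0.24 0.58 0.18] j6 -0.49
```

View pics/w2.png

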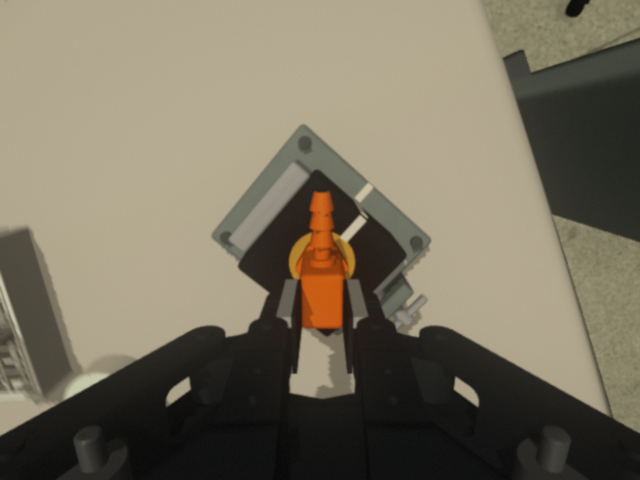

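The wrist view shows the elbow (body 322,295; barb tip 321,195) held between the fingers and turning with the gripper. The white line (360,210) has come closer. The moment is 0.18 N m about z, as expected.

```bash
python3 -m crank '[{"tx":0,"ty":0,"tz":0,"spin":5,"hand":-1},{"tx":0,"ty":0,"tz":0,"spin":10,"hand":-1},{"tx":0,"ty":0,"tz":0,"spin":15,"hand":-1},{"tx":0,"ty":0,"tz":0,"spin":20,"hand":-1},{"tx":0,"ty":0,"tz":0,"spin":25,"hand":-1}]' >/dev/null; python3 go.py 0.478 -0.1375 0.08 113.3
python3 -m crank '[{"tx":0,"ty":0,"tz":0,"spin":5,"hand":-1},{"tx":0,"ty":0,"tz":0,"spin":10,"hand":-1},{"tx":0,"ty":0,"tz":0,"spin":15,"hand":-1},{"tx":0,"ty":0,"tz":0,"spin":15.5,"hand":-1},{"tx":0,"ty":0,"tz":0,"spin":15.5,"hand":-1}]' >/dev/null; python3 go.py 0.478 -0.1375 0.08 113.3
python3 - <<'E'
from station import robot
import cv2
p,d=robot.grab_frame("wrist");cv2.imwrite("pics/w3.png",cv2.cvtColor(p,cv2.COLOR_RGB2BGR))
E
```

```text
t 3.6167 txyz [-0.0002  0.0004  0.0004] heading 128.46 spin 15.16 open 0.017357133790920673 F [-1.4  1.3  3.3] M [0.22 0.49 0.24] j6 -0.93
t 4.0333 txyz [-0.0001  0.0004  0.0004] heading 113.13 spin -0.17 open 0.01760957032988969 F [-1.1  0.2  2.9] M [ 0.27  0.51 -0.  ] j6 -1.2
```

View pics/w3.png

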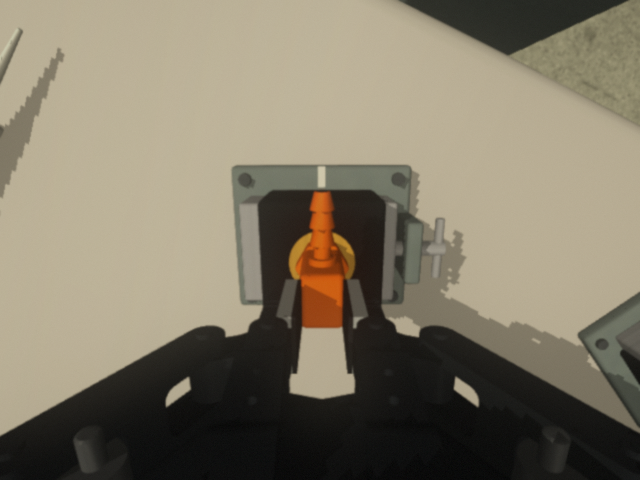

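The barb tip (321,195) now points straight along the white line (321,176). The blue block's corner at the lower right is well clear. Releasing and lifting.

```bash
python3 -m crank '[{"tx":0,"ty":0,"tz":0,"spin":0,"hand":0},{"tx":0,"ty":0,"tz":0,"spin":0,"hand":1},{"tx":0,"ty":0,"tz":0,"spin":0,"hand":1},{"tx":0,"ty":0,"tz":0,"spin":0,"hand":1},{"tx":0,"ty":0,"tz":0,"spin":0,"hand":1}]' >/dev/null; python3 go.py 0.478 -0.1375 0.2 113.3
python3 -m crank '[{"tx":0,"ty":0,"tz":0,"spin":0,"hand":1},{"tx":0,"ty":0,"tz":0,"spin":0,"hand":1},{"tx":0,"ty":0,"tz":0,"spin":0,"hand":1}]' >/dev/null; python3 go.py 0.478 -0.1375 0.2 113.3
```

```text
t 4.5 txyz [ 0.0005  0.0009 -0.1196] heading 113.17 spin -0.13 open 0.07713294639968277 F [-0.8  0.3 -0.5] M [-0.01  0.    0.  ] j6 -1.2
t 4.75 txyz [ 0.0005  0.001  -0.1196] heading 113.17 spin -0.13 open 0.08527748309401849 F [ 0.  -0.3 -0.1] M [ 0.02 -0.04  0.03] j6 -1.2
```

```bash
python3 -m crank '[{"tx":0,"ty":0,"tz":-0.03,"spin":0,"hand":1},{"tx":0,"ty":0,"tz":-0.06,"spin":0,"hand":1},{"tx":0,"ty":0,"tz":-0.09,"spin":0,"hand":1},{"tx":0,"ty":0,"tz":-0.12,"spin":0,"hand":1},{"tx":0,"ty":0,"tz":-0.12,"spin":0,"hand":1}]' >/dev/null
python3 -m crank '[{"tx":0,"ty":0,"tz":0,"spin":0,"hand":1},{"tx":0,"ty":0,"tz":0,"spin":0,"hand":1}]' >/dev/null; python3 go.py 0.478 -0.1375 0.2 113.3
python3 - <<'E'
from station import robot
import cv2,numpy as np
from h import *
A=lambda v:np.degrees(np.arctan2(v[1],v[0]))
f=robot.calibration("wrist");p,d=robot.grab_frame("wrist");cv2.imwrite("pics/w4.png",cv2.cvtColor(p,cv2.COLOR_RGB2BGR))
m=mask(p,"orange");k=np.zeros_like(m);k[120:290,250:400]=1;P=bydepth(uvs(m*k),d,f);b=P[(P[:,2]>.111)&(P[:,2]<.125)]
R=cv2.minAreaRect((b[:,:2]*1000).astype(np.float32));print(R);cen=np.array(R[0])/1000
q=P[(P[:,2]>.095)&(P[:,2]<.111)];r=np.linalg.norm(q[:,:2]-cen,axis=1);s=q[r>.018]
v=cv2.fitLine(s[:,:2].astype(np.float32),2,0,.001,.001).ravel();print("barb",A(v[:2]),A(s[:,:2].mean(0)-cen))
Q=bydepth(uvs(k),d,f);j=(Q[:,2]>.058)&(Q[:,2]<.066);print("block",cv2.minAreaRect((Q[j,:2]*1000).astype(np.float32)))
p2,d2=robot.grab_frame("side");p1=np.load("side0.npz")["p"]
for q_ in (p1,p2):
    mm=mask(q_,"blue");mm[:170]=0;mm[215:]=0;mm[:,:280]=0;mm[:,335:]=0;u=uvs(mm);print("blue side px",len(u),u.mean(0),u.min(0),u.max(0))
E
```

```text
t 5.3333 txyz [0.0035 0.0036 0.0078] heading 113.21 spin -0.09 open 0.0854541578347296 F [-0.2 -0.1  0.1] M [-0.   -0.05  0.01] j6 -1.2
((477.6143798828125, -137.23324584960938), (26.571582794189453, 18.93131446838379), 23.784194946289062)
barb 22.785788 -156.7399592553879
block ((477.209716796875, -137.35707092285156), (71.52484130859375, 72.10128784179688), 23.250415802001953)
blue side px 190 [312.18947368 195.77894737] [293 180] [322 209]
blue side px 93 [308.1827957  193.96774194] [293 184] [313 209]
```

View pics/w4.png

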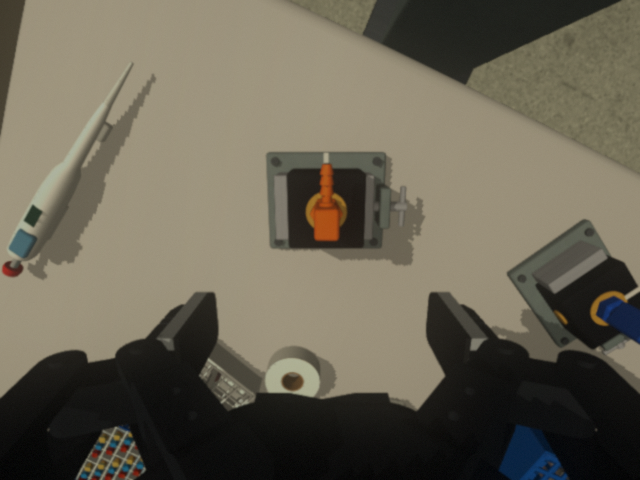

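The barb (326,170) lies on the white line (326,157). It measures -156.7° to -157.2° against a line at -156.75°. The gripper is open and clear. The side-view blue patch is partly hidden by the gripper, but its left and bottom edges are unchanged.

```bash
python3 -c "
from station import robot
s=robot.state();print(s['clock'],abs(s['joint_vel']).max());print(robot.sign_off())"
```

```text
5.4333 0.010898312511291097
the job is handed in; nothing more can be done
None
```

I gripped the orange elbow by its flat sides, turned it about 65° clockwise (one grasp) until its barb lay along the white line, then let go and backed off upward. I handed the job in at 5.4 s.

- **Alignment:** after release, the barb measured -156.7° to -157.2° against the line at -156.75°, so within about 0.5° of the 12° allowed.
- **Forces:** readings I took between moves were about 6 N at most while gripping and near zero after release. The gripper was open and clear at the end.
- **Position readings:** the top and wrist cameras disagreed by up to 3 mm on the elbow's position. I went with the wrist view, and it worked.
- **Blue elbow:** I did not go near it. My last side view of it was partly hidden by the gripper, so that check is incomplete: the left and bottom edges of its blue patch had not moved, but the top and right could not be compared.

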